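# Open the ink sample case to its stop and put the vial away

### The job

Swing the lid of the blue sample case back until it presses lightly against the orange bumper of its stop arm, and leave it resting in touch with it; be gentle, so that the bumper is not pressed hard and the stop arm is not shoved off its setting. Then stand the loose violet ink vial upright on the floor of the case's empty compartment. Leave the ink bottle, the water jar and the brush where they are.

Things in the scene. Friction and masses are not known exactly. Their poses are not given: they have to be found in the camera images.
- case: blue box fixed to the table, 160 (x) x 240 (y) x 75 mm high, walls 6 mm, floor 6 mm thick. Origin: centre of its underside; x points to the hinge side (away from the robot), y to its left, z up. A 60 mm high divider 20 mm left of the middle parts it: six fixed vials (tops 64 mm above the table) stand in the left (+y) part, the right (-y) part is empty
- cell (a point): centre of the floor of the empty compartment, 6 mm above the table, axes as the case; the clear floor is 148 mm (x) x 129 mm (y)
- lid (a joint): opening angle of the lid, rad: 0 closed flat on the case, grows as the free edge near the robot rises and swings back. The hinge is stiff: about 0.35 N m of friction, more than the lid's weight, so the lid stays at any angle. At first it is shut or a little open. The stop sets how far it opens, somewhere between 1.63 and 2.1 rad, different each time
- lid_hinge (a point): middle of the hinge line, 75.5 mm above the table at the top of the case's far (+x) wall; its axes turn with the lid, a panel 160 x 240 x 8 mm of 0.3 kg: y runs along the hinge line, -x along the panel to its free edge 160 mm away, z is its outward normal (up when shut). The inner face is at z = 0, the outer at z = 8 mm
- lid_handle (a point): middle of the steel bar handle on the lid's outer face: a round bar along y, 100 mm long, 11 mm thick, 35 mm off the face and 130 mm from the hinge line (in the lid's frame x = -130, z = 43 mm). Near the lid's free edge; can be pinched from above while the lid is less than about 70 degrees open, and turns in a light grip
- stop: aluminium stop arm beside the lid's left (+y) end, pivoted on the hinge line, held by friction (slips at about 2.6 N m). Origin: middle of the hinge line; -x runs along the arm, z away from the oncoming lid. Axes parallel to the lid's when the lid meets the bumper with its screw at 0; at 16 mm they meet about 0.16 rad earlier (see stop_tip)
- stop_tip (a point): where a brass screw passes the arm: x -100, y 131, z 38 mm in the frame of stop. The screw carries the orange bumper, a 14 mm peg along y, 100 mm from the hinge line, reaching 27 mm in behind the lid. How far it stands out towards the lid, 0 to 16 mm, varies and is not measured. It is sprung, about 10 N per mm, so the lid still gives a little after meeting it
- vial: loose ink sample vial, violet, with white cap: 58 mm tall, tube 24 mm across, cap 28 mm across over the top 16 mm, about 30 g. Origin: centre of its underside, z up its axis. It stands on the table to the left or right of the case
- ink_bottle: squat dark blue ink bottle with black cap, 52 mm across, 60 mm tall, origin centre of underside; stands on the other side of the case. Not to be moved
- water_jar: glass jar with metal lid, 74 mm across, 120 mm tall, origin centre of underside, near the robot on its right. Not to be moved
- brush: paint brush lying on the table, 190 mm long and 42 mm wide, to the left of the case and nearer the robot. Not to be moved
Things that resemble listed ones, but are neither listed nor needed, are in the scene too. What is shaped like the vial but green or pink is not meant.

How it is judged:
By the outcome, as a careful person would: the job done as asked, in the order asked, and still so for the second after the job is handed in, with the robot touching nothing.
It also fails if it takes over 72 s, if anything falls off the work surface, if the arm or the gripper's body presses on something with over 40 N, if the wrist force passes 120 N, or if a joint passes its speed limit or range.

### The arm

A 6-joint arm with a two-finger parallel gripper is mounted at the origin on the work surface. World frame = base frame: x ahead of the robot, y to its left, z up, the work surface at z = 0. Lengths are in m, angles in rad, forces in N, time in s.
With the tool pointing down it reaches from about 0.325 to 0.775 m from the base axis. Payload 5.5 kg.
Tool frame: the origin (TCP) lies on the mounting face of the last link; the fingertips stand 182 mm ahead of it and the grasp point (between the pads) lies 163 mm ahead of it (env.grip_depth is the distance from the TCP to the grasp point, in m); z points along the fingers, y is the line along which they close (so a half turn about z gives the same grasp; the last joint's range is limited). The gripper opens to 88 mm and grips with 3 to 60 N. Pads are 20 mm wide; open, the fingers measure 115 mm over their backs; the gripper's body (75 mm by 178 mm) begins 61 mm behind the grasp point.
Start: joints at [-1.285, 0.091, 1.231, -0, 1.82, -0.057], TCP at [0.202, -0.565, 0.405] pointing down, gripper open.
Joint ranges: [-2.87, 2.87], [-0.86, 2.18], [0.17, 2.46], [-1.51, 4.65], [0.06, 2.69], [-2.65, 2.65]. Speed limits (rad/s): [2.57, 2.57, 3.01, 3.14, 3.14, 3.14].

### API

Orientations are given as a rotation vector (axis times angle).
In Python, from rig import env, viewer gives the robot as it stands. The module is installed in compiled form; this text tells all that it offers.
- The arm moves only by the shell command python3 -m crank 'ROWS' [FORCE]. ROWS is JSON, a list of rows, each an object of numbers: "x", "y", "z": the shift along the tool's x, y, z in mm; "roll": the turn about the tool's z in degrees; "grip": the closure, from 0 (fully open) to 1 (shut). A call has 1 to 20 rows; each row shifts and turns the commanded pose from where the row before left it, along the tool's axes as they then stand; what a row does not reach is not made up. A row lasts 1/8 s, in which the tool goes at most 62.5 mm and 10.7 degrees, less where a joint would pass 70% of its speed; a pose out of reach is approached as far as the arm can. A call with a gripper value outside its range is refused whole. The fingers move at their own pace and stop on an object; FORCE is the grip in N (left out, the last holds). Time passes only in rows, so rows that do not move let the fingers close. It gives the time, the measured TCP pose, the force, the opening and the grip force at its end, in the units of the state.
- env.get_obs(): the state, without advancing time (a new reading comes with each control period).
- viewer.camera(name): name is "scene" or "top" or "wrist"; returns a dict with "frame" (420x560x3 uint8, red, green, blue), "camera_matrix" (3x3 intrinsics, pixels), "k1" (the pictures are not rectified: a ray, as slopes to the right and down, at radius r is drawn at 1 + k1 r^2 times it, then the intrinsics apply), "world_from_camera" (4x4, takes a point from camera to world coordinates). Camera axes: x right, y up, looking along -z (the intrinsics and any distortion apply to the point x, -y, -z); pixel columns grow to the right and rows downward; lengths in m; the calibration is good to about 2 mm. A picture is of the moment at which its call begins. There is no depth.
- env.hand_in(): hands the job in; it is judged then, once.
The state is a dict: "clock": time; "joint_pos": joint angles; "qvel": joint speeds; "effort": joint torques, N m; "eef_pos": TCP position; "eef_rot": TCP orientation; "force": force on the tool from outside, world axes, zero at the start; "ft_torque": the same for the moment, N m; "grip_width": finger opening in m; "grip_force": force on a finger pad.
Only numpy, scipy, OpenCV 4.12 (cv2) and the standard library are available. Lean on these libraries where they do the work, as an engineer would, in place of code of your own. Each camera call takes 0.05 s, during which the arm holds its last target. There are 200 camera calls.

## Working session

There is one attempt and no reset: what is moved stays moved. The work goes in short steps, Python scripts to look and compute and a shell command to move; the robot and the scene stay as the last step left them, time stands still between calls to the robot, and variables do not carry over. Pictures are saved under pics/ and viewed, at most 13 in all, crops included, and the job is handed in when it is done.

```bash
mkdir -p pics; cat > h.py <<'E'
import numpy as np, cv2
from rig import env, viewer
from scipy.spatial.transform import Rotation as R
def shot(n,f=None):
    c=viewer.camera(n)
    if f: cv2.imwrite('pics/'+f,c['frame'][:,:,::-1])
    return c
def ray(c,u,v):
    K=c['camera_matrix']; d=np.array([(u-K[0,2])/K[0,0],(v-K[1,2])/K[1,1]])
    s=d.copy()
    for _ in range(20): s=d/(1+c['k1']*(s@s))
    T=c['world_from_camera']; w=T[:3,:3]@np.array([s[0],-s[1],-1]); return T[:3,3],w
def onz(c,u,v,z):
    o,w=ray(c,u,v); return o+w*(z-o[2])/w[2]
def proj(c,p):
    T=c['world_from_camera']; q=T[:3,:3].T@(np.array(p)-T[:3,3]); s=np.array([q[0],-q[1]])/-q[2]
    s=s*(1+c['k1']*(s@s)); K=c['camera_matrix']; return np.array([K[0,0]*s[0]+K[0,2],K[1,1]*s[1]+K[1,2]])
def tri(l):
    A=np.zeros((3,3));b=np.zeros(3)
    for o,w in l:
        w=w/np.linalg.norm(w);P=np.eye(3)-np.outer(w,w);A+=P;b+=P@o
    return np.linalg.solve(A,b)
E
python3 - <<'E'
from h import *
a=shot('scene','s0.png');b=shot('top','t0.png')
o=env.get_obs();print(o['eef_pos'],o['eef_rot'],o['clock'],o['grip_width'],R.from_rotvec(o['eef_rot']).as_matrix().round(3))
for c in(a,b):print(c['world_from_camera'].round(3),c['k1'],c['camera_matrix'])
E
```

```text
[ 0.20167498 -0.56515682  0.40359436] [-3.09382269e+00 -5.35475253e-01  3.07277207e-04] 0.1 0.08744355111810202 [[ 0.942  0.336 -0.   ]
 [ 0.336 -0.942  0.002]
 [ 0.    -0.002 -1.   ]]
[[ 0.834 -0.455  0.312  0.863]
 [ 0.552  0.691 -0.467 -0.521]
 [-0.003  0.562  0.827  1.009]
 [ 0.     0.     0.     1.   ]] -0.034146139676776155 [[479.37976041   0.         279.900815  ]
 [  0.         479.37976041 209.84467884]
 [  0.           0.           1.        ]]
[[ 0.022  0.997 -0.075  0.42 ]
 [-1.     0.02  -0.023 -0.034]
 [-0.022  0.075  0.997  1.265]
 [ 0.     0.     0.     1.   ]] -0.12076295381052805 [[475.84170782   0.         276.21695215]
 [  0.         475.84170782 210.79199649]
 [  0.           0.           1.        ]]
```

View pics/s0.png

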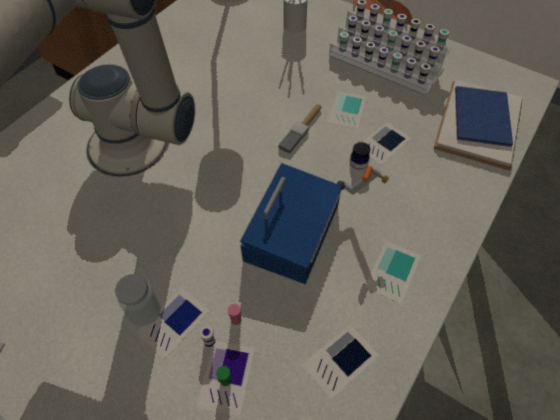

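View pics/t0.png

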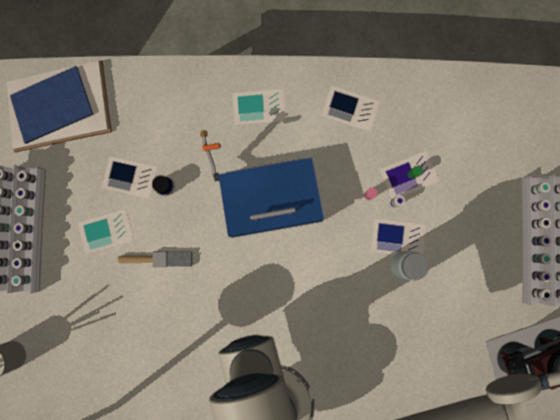

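Top view: the lid is at about (271,197) with its handle at (273,213), and the stop has its orange bumper at (211,147) and brass screw at (204,133). Vial candidates are white-capped at top (398,200) / scene (208,337), pink at (372,193) / (235,314), and green at (417,171) / (223,375). The rack vials at the edges also look similar. I choose the one at (398,200) and check it in a crop.

```bash
python3 - <<'E'
from h import *
a=shot('scene');b=shot('top')
f=lambda c,x,y,w,h,s:cv2.resize(c['frame'][y:y+h,x:x+w,::-1],None,fx=s,fy=s,interpolation=2)
A=f(a,180,290,80,100,4);B=f(b,355,150,80,100,4)
C=f(a,235,130,160,150,2.5);D=f(b,190,120,160,150,2.5)
C=C[:375];r1=np.hstack([C,D])[:, :800]
cv2.imwrite('pics/c1.png',np.vstack([cv2.resize(np.hstack([A,B]),(400,250)).repeat(2,1)[:225],r1]) if 0 else r1)
cv2.imwrite('pics/c0.png',np.hstack([A,B]))
for n,c in(('s',a),('t',b)):
    h=cv2.cvtColor(c['frame'],cv2.COLOR_RGB2HSV)
    for nm,lo,hi,roi in(('blue',(100,120,35),(118,255,255),(slice(140,300),slice(200,360))),('orange',(4,150,120),(16,255,255),(slice(120,200),slice(190,400)))):
        m=np.zeros(h.shape[:2],np.uint8);m[roi]=cv2.inRange(h,lo,hi)[roi]
        cs,_=cv2.findContours(m,0,1)
        k=max(cs,key=cv2.contourArea);M=cv2.moments(k)
        print(n,nm,cv2.contourArea(k),M['m10']/M['m00'],M['m01']/M['m00'],cv2.approxPolyDP(k,3,True)[:,0].tolist(),cv2.minAreaRect(k))
E
```

```text
s blue 6902.5 289.2032113968369 222.77281178317034 [[282, 164], [241, 240], [243, 258], [305, 282], [309, 260], [341, 185]] ((288.27874755859375, 221.12335205078125), (74.85832977294922, 105.11865234375), 20.907981872558594)
s orange 37.5 367.17777777777775 171.64888888888888 [[370, 166], [364, 177]] ((367.1723937988281, 171.5689697265625), (4.085297584533691, 12.4415864944458), 21.801406860351562)
t blue 5848.5 270.3001909321478 197.25148898577982 [[311, 159], [219, 175], [229, 235], [321, 220]] ((270.1963195800781, 197.11241149902344), (63.431644439697266, 95.58192443847656), 79.99201965332031)
t orange 56.0 210.54166666666666 146.46428571428572 [[219, 145], [204, 145], [203, 149]] ((210.9451141357422, 146.50608825683594), (4.527693271636963, 16.343868255615234), 83.6598129272461)
```

View pics/c1.png

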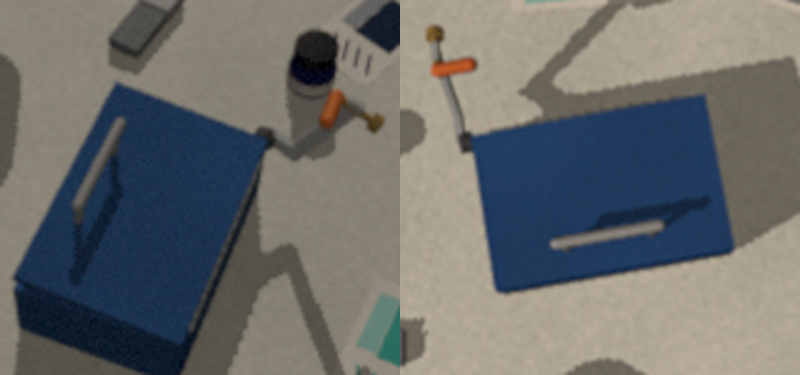

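View pics/c0.png

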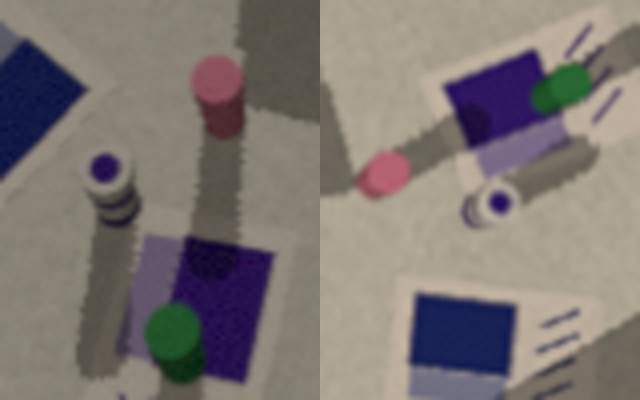

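The crop confirms the white-capped vial with the violet dot, with cap centre at top (400,200.8) / scene (206.2,332). The stop arm runs from its pivot at top (216,177), with the orange peg reaching behind the lid. Next I triangulate.

```bash
python3 - <<'E'
from h import *
a=shot('scene');b=shot('top')
P=lambda s,t:tri([ray(a,*s),ray(b,*t)])
for n,s,t in(('NL',(282,164),(229,236)),('FL',(341,185),(219,175.5)),('FR',(309,260),(311.5,158.5)),('NR',(241,240),(322,220)),
 ('hL',(235+121/2.5,130+122/2.5),(190+156/2.5,120+244/2.5)),('hR',(235+78/2.5,130+206/2.5),(190+260/2.5,120+226/2.5)),
 ('orange',(367.5,172),(211,146.8)),('brass',(385,178.5),(204,133.5)),('vialtop',(206.2,332),(400,200.8)),('pivot',(341,184.5),(216.3,177))):
    p=P(s,t);print(n,p.round(4),(proj(a,p)-s).round(1),(proj(b,p)-t).round(1))
print(onz(a,206.2,332,.058),onz(b,400,200.8,.058))
E
```

```text
NL [0.4454 0.1096 0.0947] [-0.9  0.1] [-0.6 -0.7]
FL [0.5965 0.14   0.0852] [-0.7  0.1] [-0.4 -0.6]
FR [ 0.642  -0.0887  0.1063] [-2.1  0.3] [-1.1 -1.5]
NR [ 0.4888 -0.1197  0.0917] [-0.5  0.1] [-0.3 -0.4]
hL [0.4894 0.0498 0.1307] [-0.7  0.1] [-0.4 -0.6]
hR [ 0.5088 -0.0492  0.1302] [-0.8  0.1] [-0.5 -0.6]
orange [0.652  0.1489 0.1645] [-0.3  0.1] [-0.1 -0.2]
brass [0.6889 0.1707 0.1435] [-0.3  0.1] [-0.2 -0.2]
vialtop [ 0.544  -0.3212  0.0571] [-0.7  0.1] [-0.4 -0.4]
pivot [0.5935 0.1478 0.0766] [-0.6  0.1] [-0.3 -0.5]
[ 0.54535191 -0.32040661  0.058     ] [ 0.54292819 -0.32195306  0.058     ]
```

```bash
cat >> h.py <<'E'
YAW=.192; H=np.array([.622,.0245,.0755])
CX=np.array([np.cos(YAW),np.sin(YAW),0]);CY=np.array([-np.sin(YAW),np.cos(YAW),0])
def go(p,ang=YAW):
    o=env.get_obs();M=R.from_rotvec(o['eef_rot']).as_matrix()
    g=o['eef_pos']+M[:,2]*env.grip_depth
    a=np.arctan2(M[1,1],M[0,1]); roll=(a-ang+np.pi)%(2*np.pi)-np.pi
    N=np.array([[np.sin(ang),np.cos(ang),0],[-np.cos(ang),np.sin(ang),0],[0,0,-1]])  # cols x,y,z
    N=np.column_stack([np.cross([np.cos(ang),np.sin(ang),0],[0,0,-1]),[np.cos(ang),np.sin(ang),0],[0,0,-1]])
    print('grasp',g.round(4),'case',((g-H)@CX).round(4),((g-H)@CY).round(4),(g[2]-H[2]).round(4),'roll',np.degrees(roll).round(1),'dmm',(N.T@(np.array(p)-g)*1000).round(1),'F',np.round(o['force'],1),'w',round(o['grip_width'],4),'t',o['clock'])
E
python3 - <<'E'
from h import *
go([.4991,.0003,.200])
b=viewer.camera('top')
for n,u,v,z in(('pink',373,191,.058),('green',418,170,.058),('jar',409,263,.12)):print(n,onz(b,u,v,z))
E
```

```text
grasp [ 0.2017 -0.565   0.2409] case -0.5251 -0.4985 0.1654 roll -81.4 dmm [498.2 399.9  40.9] F [-0.2 -0.4  0.3] w 0.0881 t 0.3
pink [ 0.56664037 -0.25234264  0.058     ]
green [ 0.62360807 -0.36901335  0.058     ]
jar [ 0.38681443 -0.32980512  0.12      ]
```

```bash
python3 -m crank '[{"roll":-10.2},{"roll":-10.2},{"roll":-10.2},{"roll":-10.2},{"roll":-10.2},{"roll":-10.2},{"roll":-10.2},{"roll":-10}]' 20
python3 -m crank '[{"x":35,"y":28},{"x":35,"y":28},{"x":35,"y":28},{"x":35,"y":28},{"x":35,"y":28},{"x":35,"y":28},{"x":35,"y":28},{"x":35,"y":28},{"x":35,"y":28},{"x":35,"y":28},{"x":35,"y":28},{"x":35,"y":28},{"x":35,"y":28},{"x":35,"y":28},{"x":8,"y":8},{"z":20},{}]'
python3 - <<'E'
from h import *
go([.4991,.0003,.1285])
shot('wrist','w0.png')
E
```

```text
grasp [ 0.2017 -0.5651  0.2411] case -0.5251 -0.4985 0.1656 roll -81.4 dmm [498.2 399.9 112.6] F [ 0.3  0.2 -0.5] w 0.0878 t 0.35$[0]: bad value
$[0]: bad value
```

View pics/w0.png

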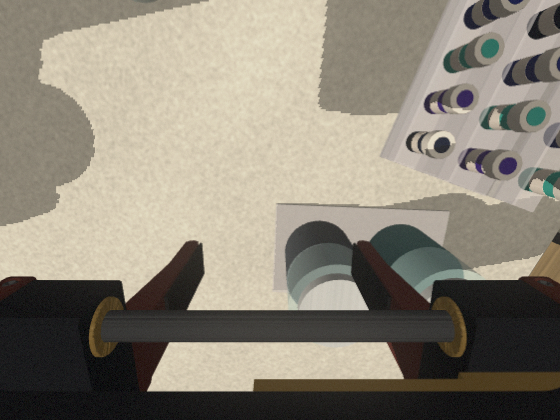

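The wrist view still shows the start place, because the moves were refused. The rows apparently need every key.

```bash
python3 -m crank '[{"x":0,"y":0,"z":0,"roll":-10.2,"grip":0},{"x":0,"y":0,"z":0,"roll":-10.2,"grip":0},{"x":0,"y":0,"z":0,"roll":-10.2,"grip":0},{"x":0,"y":0,"z":0,"roll":-10.2,"grip":0},{"x":0,"y":0,"z":0,"roll":-10.2,"grip":0},{"x":0,"y":0,"z":0,"roll":-10.2,"grip":0},{"x":0,"y":0,"z":0,"roll":-10.2,"grip":0},{"x":0,"y":0,"z":0,"roll":-10,"grip":0}]' 20
python3 - <<'E'
from h import *
go([.4991,.0003,.200])
E
```

```text
clock: 1.4
eef_pos: [0.2017, -0.5651, 0.4046]
eef_rot: [1.99, 2.431, 0.0]
force: [-0.7, 0.5, 0.5]
grip_width: 0.0878
grip_force: 0.0
grasp [ 0.2017 -0.5651  0.2413] case -0.5251 -0.4986 0.1658 roll 0.4 dmm [498.3 399.8  41.3] F [-0.7  0.5  0.5] w 0.0878 t 1.4
```

```bash
python3 -m crank '[{"x":36,"y":29,"z":0,"roll":0.4,"grip":0},{"x":36,"y":29,"z":0,"roll":0,"grip":0},{"x":36,"y":29,"z":0,"roll":0,"grip":0},{"x":36,"y":29,"z":0,"roll":0,"grip":0},{"x":36,"y":29,"z":0,"roll":0,"grip":0},{"x":36,"y":29,"z":0,"roll":0,"grip":0},{"x":36,"y":29,"z":0,"roll":0,"grip":0},{"x":36,"y":29,"z":0,"roll":0,"grip":0},{"x":36,"y":29,"z":0,"roll":0,"grip":0},{"x":36,"y":29,"z":0,"roll":0,"grip":0},{"x":36,"y":29,"z":0,"roll":0,"grip":0},{"x":36,"y":29,"z":0,"roll":0,"grip":0},{"x":36,"y":29,"z":0,"roll":0,"grip":0},{"x":30,"y":23,"z":0,"roll":0,"grip":0},{"x":0,"y":0,"z":20,"roll":0,"grip":0.2},{"x":0,"y":0,"z":0,"roll":0,"grip":0.2}]'
python3 - <<'E'
from h import *
go([.4991,.0003,.1285])
shot('wrist','w1.png')
E
```

```text
clock: 3.4
eef_pos: [0.5025, -0.0012, 0.383]
eef_rot: [-2.003, -2.417, 0.003]
force: [-0.7, -0.4, 1.2]
grip_width: 0.0722
grip_force: 0.0
grasp [ 0.502  -0.0012  0.2197] case -0.1227 -0.0023 0.1442 roll -0.3 dmm [ 2.  -2.5 91.2] F [-0.7 -0.4  1.2] w 0.0722 t 3.4
```

View pics/w1.png

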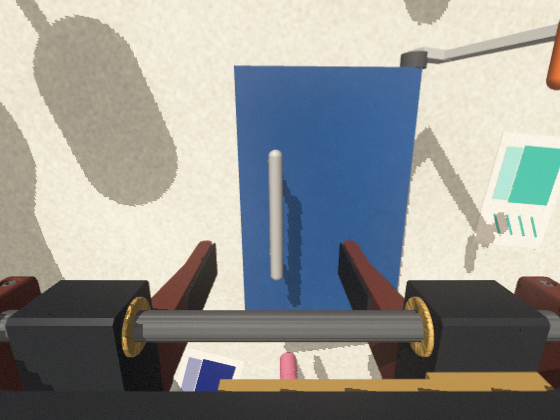

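The wrist view shows the handle bar at (276,153)-(277,277), parallel to the pads and centred between them. I go down and pinch.

```bash
python3 -m crank '[{"x":2,"y":-2,"z":40,"roll":0,"grip":0.4},{"x":0,"y":0,"z":30,"roll":0,"grip":0.4},{"x":0,"y":0,"z":15,"roll":0,"grip":0.4},{"x":0,"y":0,"z":7,"roll":0,"grip":0.4},{"x":0,"y":0,"z":0,"roll":0,"grip":1},{"x":0,"y":0,"z":0,"roll":0,"grip":1},{"x":0,"y":0,"z":0,"roll":0,"grip":1},{"x":0,"y":0,"z":0,"roll":0,"grip":1},{"x":0,"y":0,"z":0,"roll":0,"grip":1},{"x":0,"y":0,"z":0,"roll":0,"grip":1}]' 18
python3 - <<'E'
from h import *
go([.4991,.0003,.1285])
E
```

```text
clock: 4.7
eef_pos: [0.5002, -0.0001, 0.2929]
eef_rot: [2.006, 2.418, -0.0]
force: [-0.7, -0.4, 1.9]
grip_width: 0.0105
grip_force: 18.0
grasp [ 5.002e-01 -1.000e-04  1.296e-01] case -0.1243 -0.0009 0.0541 roll -0.4 dmm [ 0.6 -1.   1.1] F [-0.7 -0.4  1.9] w 0.0105 t 4.7
```

```bash
python3 -c "
import numpy as np
a=np.radians(np.linspace(23.3,84.5,15));r=136.9
print(np.c_[-np.diff(r*np.cos(a)),-np.diff(r*np.sin(a))].round(1).tolist())"
```

```text
[[4.5, -9.4], [5.2, -9.1], [5.9, -8.6], [6.5, -8.2], [7.1, -7.6], [7.7, -7.1], [8.2, -6.5], [8.7, -5.8], [9.1, -5.1], [9.5, -4.4], [9.8, -3.7], [10.0, -3.0], [10.2, -2.2], [10.3, -1.4]]
```

```bash
python3 -m crank '[{"x":0,"y":4.5,"z":-9.4,"roll":0,"grip":1},{"x":0,"y":5.2,"z":-9.1,"roll":0,"grip":1},{"x":0,"y":5.9,"z":-8.6,"roll":0,"grip":1},{"x":0,"y":6.5,"z":-8.2,"roll":0,"grip":1},{"x":0,"y":7.1,"z":-7.6,"roll":0,"grip":1},{"x":0,"y":7.7,"z":-7.1,"roll":0,"grip":1},{"x":0,"y":8.2,"z":-6.5,"roll":0,"grip":1},{"x":0,"y":8.7,"z":-5.8,"roll":0,"grip":1}]'
python3 - <<'E'
from h import *
go([.4991,.0003,.1285])
E
```

```text
clock: 5.7
eef_pos: [0.5529, 0.0102, 0.3572]
eef_rot: [-2.005, -2.417, 0.0]
force: [-9.1, 0.2, 4.8]
grip_width: 0.0101
grip_force: 18.0
grasp [0.5527 0.0103 0.1939] case -0.0707 -0.0007 0.1184 roll -0.3 dmm [  0.4 -54.5  65.4] F [-9.1  0.2  4.8] w 0.0101 t 5.7
```

```bash
python3 -m crank '[{"x":0,"y":9.1,"z":-5.1,"roll":0,"grip":1},{"x":0,"y":9.5,"z":-4.4,"roll":0,"grip":1},{"x":0,"y":9.8,"z":-3.7,"roll":0,"grip":1},{"x":0,"y":10,"z":-3,"roll":0,"grip":1},{"x":0,"y":10.2,"z":-2.2,"roll":0,"grip":1},{"x":0,"y":10.3,"z":-1.4,"roll":0,"grip":1},{"x":0,"y":0,"z":0,"roll":0,"grip":1}]'
python3 - <<'E'
from h import *
go([.4991,.0003,.1285])
E
```

```text
clock: 6.58
eef_pos: [0.6119, 0.0211, 0.3773]
eef_rot: [2.003, 2.416, 0.006]
force: [0.2, 1.0, 4.9]
grip_width: 0.0102
grip_force: 18.0
grasp [0.6128 0.0212 0.214 ] case -0.0097 -0.0015 0.1385 roll -0.3 dmm [   1.2 -115.6   85.5] F [0.2 1.  4.9] w 0.0102 t 6.575
```

```bash
python3 -m crank '[{"x":0,"y":0,"z":0,"roll":0,"grip":0.7},{"x":0,"y":0,"z":0,"roll":0,"grip":0.7},{"x":0,"y":0,"z":-10,"roll":0,"grip":0.7},{"x":0,"y":0,"z":-30,"roll":0,"grip":0.7},{"x":0,"y":0,"z":-40,"roll":0,"grip":0.7},{"x":0,"y":-20,"z":-15,"roll":0,"grip":1},{"x":0,"y":-45,"z":0,"roll":0,"grip":1},{"x":0,"y":-40,"z":0,"roll":0,"grip":1},{"x":0,"y":-10,"z":0,"roll":0,"grip":1},{"x":0,"y":0,"z":30,"roll":0,"grip":1},{"x":0,"y":0,"z":40,"roll":0,"grip":1},{"x":0,"y":0,"z":25,"roll":0,"grip":1},{"x":0,"y":0,"z":0,"roll":0,"grip":1},{"x":0,"y":0,"z":0,"roll":0,"grip":1}]'
python3 - <<'E'
from h import *
go(H+.02*CX+[0,0,.1395])
a=shot('scene');b=shot('top')
f=lambda c,x,y:cv2.resize(c['frame'][y:y+150,x:x+160,::-1],None,fx=2.5,fy=2.5,interpolation=2)
cv2.imwrite('pics/c2.png',np.hstack([f(a,235,110),f(b,190,110)]))
E
```

```text
clock: 8.32
eef_pos: [0.4984, -0.0004, 0.3761]
eef_rot: [2.005, 2.417, 0.002]
force: [0.5, -0.4, 1.2]
grip_width: 0.0005
grip_force: 0.0
grasp [ 4.987e-01 -4.000e-04  2.128e-01] case -0.1258 -0.001 0.1373 roll -0.4 dmm [  1.  145.8  -2.2] F [ 0.5 -0.4  1.2] w 0.0005 t 8.325
```

View pics/c2.png

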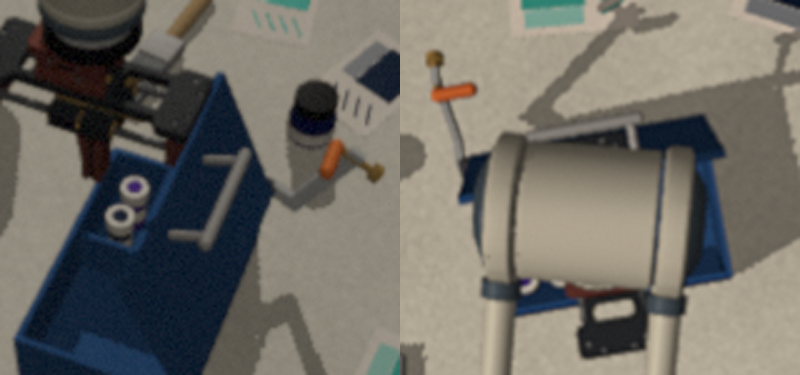

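Lid stands at about 68°, and the empty compartment and bumper are clearly visible (scene crop (333,160)). I push the inner face gently.

```bash
python3 -m crank '[{"x":0,"y":14,"z":0,"roll":0,"grip":1},{"x":0,"y":14,"z":0,"roll":0,"grip":1},{"x":0,"y":12,"z":0,"roll":0,"grip":1},{"x":0,"y":10,"z":0,"roll":0,"grip":1},{"x":0,"y":10,"z":0,"roll":0,"grip":1},{"x":0,"y":10,"z":0,"roll":0,"grip":1},{"x":0,"y":10,"z":0,"roll":0,"grip":1},{"x":0,"y":10,"z":0,"roll":0,"grip":1},{"x":0,"y":10,"z":0,"roll":0,"grip":1},{"x":0,"y":10,"z":0,"roll":0,"grip":1},{"x":0,"y":8,"z":0,"roll":0,"grip":1},{"x":0,"y":8,"z":0,"roll":0,"grip":1},{"x":0,"y":6,"z":0,"roll":0,"grip":1},{"x":0,"y":4,"z":0,"roll":0,"grip":1},{"x":0,"y":2,"z":0,"roll":0,"grip":1},{"x":0,"y":0,"z":0,"roll":0,"grip":1}]'
cat > m.py <<'E'
from h import *
go(H+.0365*CX+[0,0,.1395]); o=env.get_obs(); print('Fx case',(o['force']@CX).round(2))
a=shot('scene');b=shot('top')
h=[]
for c in(a,b):
    q=cv2.cvtColor(c['frame'],cv2.COLOR_RGB2HSV);m=np.zeros(q.shape[:2],np.uint8);s=(slice(130,200),slice(190,230)) if c is b else (slice(150,200),slice(340,400))
    m[s]=cv2.inRange(q,(4,150,120),(16,255,255))[s];M=cv2.moments(m,True);h.append((M['m10']/M['m00'],M['m01']/M['m00']))
p=tri([ray(a,*h[0]),ray(b,*h[1])]);d=p-H;x=d@CX;z=d[2];r=np.hypot(x,z);print('peg',p,'case',x,d@CY,z,'r',r,'contact th',np.pi-np.arctan2(z,x)-np.arcsin(.015/r),h)
g=o['eef_pos']+R.from_rotvec(o['eef_rot']).as_matrix()[:,2]*env.grip_depth-H
print('lid th est',np.arctan2(g[2]-.019,-(g@CX+.0135)))
E
python3 m.py
```

```text
clock: 10.42
eef_pos: [0.6337, 0.0249, 0.3747]
eef_rot: [2.006, 2.417, 0.0]
force: [-0.9, -1.0, -0.6]
grip_width: 0.0001
grip_force: 0.6
grasp [0.6338 0.0249 0.2114] case 0.0116 -0.0018 0.1359 roll -0.4 dmm [ 1.8 24.9 -3.6] F [-0.9 -1.  -0.6] w 0.0001 t 10.425
Fx case -1.05
peg [0.65075963 0.15845478 0.15116625] case 0.05379275226598278 0.12600531274668317 0.07566625026448355 r 0.09283879375259489 contact th 2.0265327636969634 [(365.9166666666667, 173.16666666666666), (206.66666666666666, 146.66666666666666)]
lid th est 1.7825857009980883
```

```bash
for i in 1; do python3 -m crank '[{"x":0,"y":3,"z":0,"roll":0,"grip":1},{"x":0,"y":3,"z":0,"roll":0,"grip":1},{"x":0,"y":3,"z":0,"roll":0,"grip":1},{"x":0,"y":2,"z":0,"roll":0,"grip":1},{"x":0,"y":0,"z":0,"roll":0,"grip":1}]'; done; python3 m.py
```

```text
clock: 11.15
eef_pos: [0.6447, 0.0271, 0.3748]
eef_rot: [2.006, 2.418, 0.001]
force: [-0.4, -0.5, -0.5]
grip_width: 0.0006
grip_force: 0.5
grasp [0.6448 0.0271 0.2115] case 0.0228 -0.0018 0.136 roll -0.4 dmm [ 1.8 13.7 -3.5] F [-0.4 -0.5 -0.5] w 0.0006 t 11.15
Fx case -0.53
peg [0.65033333 0.16556758 0.14230602] case 0.054731560607717944 0.13306876165995352 0.06680601593250036 r 0.0863631141826752 contact th 2.082601330897169 [(366.5, 173.5), (204.26666666666668, 147.46666666666667)]
lid th est 1.871876659763699
```

```bash
python3 -m crank '[{"x":0,"y":2,"z":0,"roll":0,"grip":1},{"x":0,"y":2,"z":0,"roll":0,"grip":1},{"x":0,"y":0,"z":0,"roll":0,"grip":1}]'
```

```text
clock: 11.62
eef_pos: [0.6485, 0.0278, 0.3747]
eef_rot: [2.006, 2.418, 0.0]
force: [-1.6, 0.3, -0.5]
grip_width: 0.0006
grip_force: 0.7
```

```bash
python3 -m crank '[{"x":0,"y":1,"z":0,"roll":0,"grip":1},{"x":0,"y":1,"z":0,"roll":0,"grip":1},{"x":0,"y":0,"z":0,"roll":0,"grip":1}]'
```

```text
clock: 12.0
eef_pos: [0.6504, 0.0282, 0.3747]
eef_rot: [2.006, 2.418, 0.0]
force: [-2.9, -1.2, 0.7]
grip_width: -0.0
grip_force: 0.8
```

```bash
python3 - <<'E'
from h import *
a=shot('scene');b=shot('top')
f=lambda c,x,y:cv2.resize(c['frame'][y:y+75,x:x+80,::-1],None,fx=5,fy=5,interpolation=2)
cv2.imwrite('pics/c3.png',np.hstack([f(a,315,140),f(b,185,120)]))
E
```

```text
(no output)
```

View pics/c3.png

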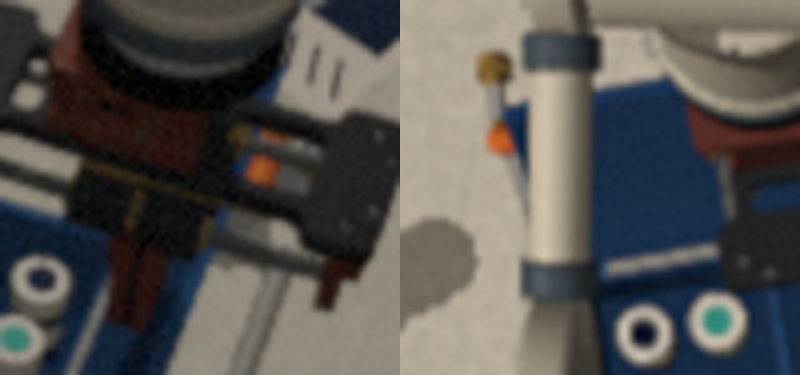

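The peg is nearly covered by the lid (top crop (500,137)), so contact is close. I go on in 0.7 mm steps.

```bash
python3 -m crank '[{"x":0,"y":0.7,"z":0,"roll":0,"grip":1},{"x":0,"y":0,"z":0,"roll":0,"grip":1}]'|grep force; python3 -m crank '[{"x":0,"y":0,"z":0,"roll":0,"grip":1}]'|grep force:
```

```text
force: [-2.1, 0.2, -1.4]
grip_force: 1.0
force: [-2.0, -0.4, -0.6]
grip_force: 0.9
```

```bash
python3 -m crank '[{"x":0,"y":0.7,"z":0,"roll":0,"grip":1},{"x":0,"y":0,"z":0,"roll":0,"grip":1}]'|grep force; python3 -m crank '[{"x":0,"y":0,"z":0,"roll":0,"grip":1}]'|grep force:
```

```text
force: [-2.0, -0.8, -0.8]
grip_force: 0.9
force: [-1.8, 0.1, -0.5]
grip_force: 0.9
```

```bash
python3 -m crank '[{"x":0,"y":1,"z":0,"roll":0,"grip":1},{"x":0,"y":0,"z":0,"roll":0,"grip":1}]'|grep force:
```

```text
force: [-2.1, 0.0, -1.2]
grip_force: 0.9
```

```bash
python3 -m crank '[{"x":0,"y":1,"z":0,"roll":0,"grip":1},{"x":0,"y":0,"z":0,"roll":0,"grip":1}]'|grep -E "force:|eef_pos"
```

```text
eef_pos: [0.6537, 0.0288, 0.3747]
force: [-2.2, -0.2, -0.3]
grip_force: 0.8
```

```bash
python3 -m crank '[{"x":0,"y":1,"z":0,"roll":0,"grip":1},{"x":0,"y":0,"z":0,"roll":0,"grip":1}]'|grep force:
```

```text
force: [-2.3, -0.2, -0.6]
grip_force: 0.8
```

```bash
python3 -m crank '[{"x":0,"y":1,"z":0,"roll":0,"grip":1},{"x":0,"y":0,"z":0,"roll":0,"grip":1}]'|grep -E "force:|eef_pos"
```

```text
eef_pos: [0.6557, 0.0291, 0.3748]
force: [-2.3, -0.6, -0.4]
grip_force: 0.8
```

```bash
python3 m.py|grep -v peg
```

```text
grasp [0.6557 0.0291 0.2115] case 0.034 -0.0019 0.136 roll -0.4 dmm [ 1.9  2.5 -3.5] F [-2.3 -0.6 -0.4] w 0.0005 t 13.85
Fx case -2.35
lid th est 1.9562924370207573
```

```bash
python3 -m crank '[{"x":0,"y":0.8,"z":0,"roll":0,"grip":1},{"x":0,"y":0,"z":0,"roll":0,"grip":1}]'|grep force:
```

```text
force: [-2.7, -0.6, -0.7]
grip_force: 0.9
```

```bash
python3 -m crank '[{"x":0,"y":0.8,"z":0,"roll":0,"grip":1},{"x":0,"y":0,"z":0,"roll":0,"grip":1}]'|grep force:
```

```text
force: [-2.0, 0.4, -0.3]
grip_force: 0.8
```

```bash
python3 -m crank '[{"x":0,"y":0.8,"z":0,"roll":0,"grip":1},{"x":0,"y":0,"z":0,"roll":0,"grip":1}]'|grep force:
```

```text
force: [-2.1, -0.1, 0.4]
grip_force: 0.8
```

```bash
python3 -m crank '[{"x":0,"y":0.8,"z":0,"roll":0,"grip":1},{"x":0,"y":0,"z":0,"roll":0,"grip":1}]'|grep force:
```

```text
force: [-1.8, 0.3, -1.9]
grip_force: 0.8
```

```bash
python3 -m crank '[{"x":0,"y":0.8,"z":0,"roll":0,"grip":1},{"x":0,"y":0,"z":0,"roll":0,"grip":1}]'|grep -E "force:|eef_pos"
```

```text
eef_pos: [0.6596, 0.0299, 0.3747]
force: [-2.3, -0.3, -0.4]
grip_force: 0.8
```

```bash
python3 -m crank '[{"x":0,"y":0.8,"z":0,"roll":0,"grip":1},{"x":0,"y":0,"z":0,"roll":0,"grip":1}]'|grep force:
```

```text
force: [-2.0, -0.3, 0.2]
grip_force: 0.8
```

```bash
python3 -m crank '[{"x":0,"y":0.8,"z":0,"roll":0,"grip":1},{"x":0,"y":0,"z":0,"roll":0,"grip":1}]'|grep force:
```

```text
force: [-2.4, 0.0, -0.2]
grip_force: 0.8
```

```bash
python3 - <<'E'
from h import *
a=shot('scene');b=shot('top')
f=lambda c,x,y:cv2.resize(c['frame'][y:y+75,x:x+80,::-1],None,fx=5,fy=5,interpolation=2)
cv2.imwrite('pics/c4.png',np.hstack([f(a,315,140),f(b,185,120)]))
E
```

```text
(no output)
```

View pics/c4.png

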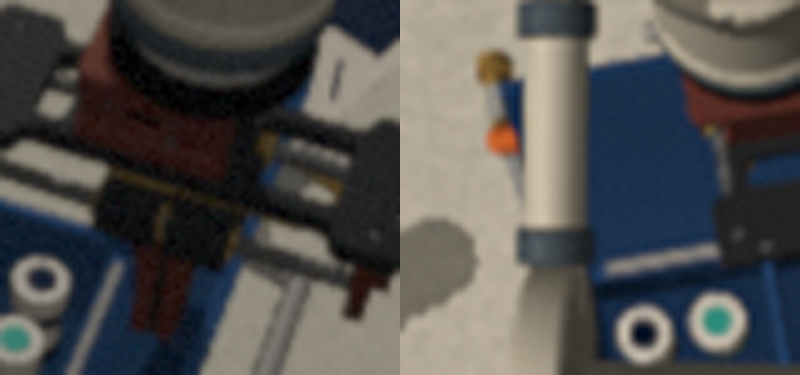

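The bumper (top crop (502,138)) and brass screw (494,67) have not moved, and the force is still only hinge friction. I continue.

```bash
python3 -m crank '[{"x":0,"y":0.8,"z":0,"roll":0,"grip":1},{"x":0,"y":0,"z":0,"roll":0,"grip":1}]'|grep force:
```

```text
force: [-2.6, 0.1, -0.1]
grip_force: 0.8
```

```bash
python3 -m crank '[{"x":0,"y":0.8,"z":0,"roll":0,"grip":1},{"x":0,"y":0,"z":0,"roll":0,"grip":1}]'|grep -E "force:|eef_pos"
```

```text
eef_pos: [0.6627, 0.0305, 0.3747]
force: [-2.0, 0.0, 0.4]
grip_force: 0.8
```

```bash
python3 -m crank '[{"x":0,"y":0.8,"z":0,"roll":0,"grip":1},{"x":0,"y":0,"z":0,"roll":0,"grip":1}]'|grep force:
```

```text
force: [-2.4, 0.2, -0.8]
grip_force: 0.8
```

```bash
python3 -m crank '[{"x":0,"y":0.8,"z":0,"roll":0,"grip":1},{"x":0,"y":0,"z":0,"roll":0,"grip":1}]'|grep force:
```

```text
force: [-1.8, -1.2, -0.4]
grip_force: 0.8
```

```bash
python3 -m crank '[{"x":0,"y":0.8,"z":0,"roll":0,"grip":1},{"x":0,"y":0,"z":0,"roll":0,"grip":1}]'|grep -E "force:|eef_pos"
```

```text
eef_pos: [0.6651, 0.0309, 0.3747]
force: [-1.8, -0.4, 0.6]
grip_force: 0.8
```

```bash
python3 -m crank '[{"x":0,"y":0.8,"z":0,"roll":0,"grip":1},{"x":0,"y":0,"z":0,"roll":0,"grip":1}]'|grep force:
```

```text
force: [-1.9, -0.4, -0.6]
grip_force: 0.8
```

```bash
python3 -m crank '[{"x":0,"y":0.8,"z":0,"roll":0,"grip":1},{"x":0,"y":0,"z":0,"roll":0,"grip":1}]'|grep force:
```

```text
force: [-0.6, 0.1, 0.2]
grip_force: 0.7
```

```bash
python3 - <<'E'
from h import *
a=shot('scene');b=shot('top')
K=b['frame'][120:170,185:225]
for c,(x,y,w,h) in((b,(185,120,45,40)),):
    q=cv2.cvtColor(c['frame'],cv2.COLOR_RGB2HSV)[y:y+h,x:x+w]
    for lo,hi in(((4,150,120),(16,255,255)),((100,120,35),(118,255,255))):
        m=cv2.inRange(q,lo,hi);M=cv2.moments(m,True);ys,xs=np.nonzero(m);print(M['m00'],xs.min()+x,xs.max()+x,ys.min()+y,ys.max()+y,M['m10']/M['m00']+x,M['m01']/M['m00']+y)
go(H)
E
```

```text
26.0 203 208 145 149 205.30769230769232 147.19230769230768
232.0 205 229 131 159 223.8706896551724 144.81465517241378
grasp [0.6667 0.0312 0.2114] case 0.0451 -0.0019 0.1359 roll -0.4 dmm [  1.9 -45.1 135.9] F [-1.3 -0.2 -1.1] w 0.0005 t 17.65
```

```bash
python3 - <<'E'
from h import *
b=shot('top')
q=cv2.cvtColor(b['frame'],cv2.COLOR_RGB2HSV);m=cv2.inRange(q,(98,90,25),(122,255,255))
for y in range(128,160,2):
    xs=np.nonzero(m[y,195:240])[0];print(y,xs.min()+195 if len(xs) else None,end='; ')
def plane(u,v,yl):
    o,w=ray(b,u,v);t=((yl-(o-H)@CY))/(w@CY);return None
o,w=ray(b,205,134)
for th in(1.9,1.95,2.0,2.05,2.1):
    out=[]
    for lx,ly,lz in((-.16,.12,0),(-.16,.12,.008),(-.16,-.12,.008),(-.1,.1175,.015)):
        x=lx*np.cos(th)+lz*np.sin(th);z=-lx*np.sin(th)+lz*np.cos(th)
        out.append(proj(b,H+CX*x+CY*ly+[0,0,z]).round(1).tolist())
    print('\n',th,out)
cv2.imwrite('pics/c5.png',cv2.resize(b['frame'][115:190,185:345,::-1],None,fx=5,fy=5,interpolation=2))
E
```

```text
128 None; 130 230; 132 222; 134 206; 136 205; 138 206; 140 206; 142 207; 144 208; 146 222; 148 222; 150 222; 152 222; 154 222; 156 222; 158 222; 
 1.9 [[205.0, 141.6], [204.7, 138.6], [310.4, 120.1], [210.8, 149.3]]

 1.95 [[204.7, 138.7], [204.4, 135.8], [309.7, 117.3], [210.7, 147.7]]

 2.0 [[204.4, 135.8], [204.2, 133.1], [309.1, 114.7], [210.6, 146.2]]

 2.05 [[204.2, 133.1], [204.0, 130.5], [308.4, 112.2], [210.5, 144.7]]

 2.1 [[204.0, 130.6], [203.9, 128.1], [307.8, 109.8], [210.4, 143.4]]
```

View pics/c5.png

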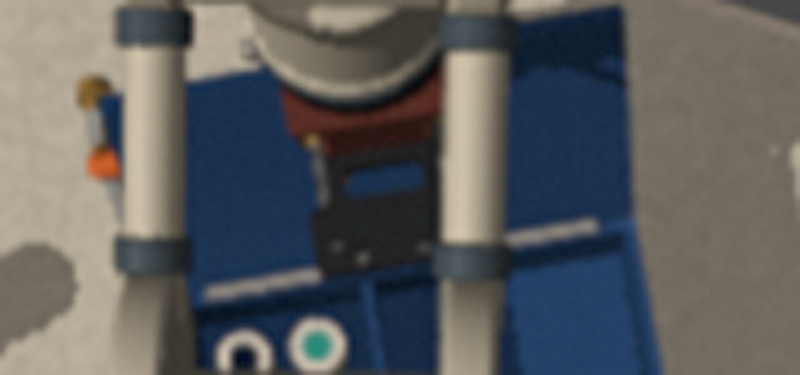

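The lid corner is at top (205,134) and the right corner at (309,116.6), giving a lid angle of about 1.97-2.0. Contact should be very near, so I continue in small steps.

```bash
python3 -m crank '[{"x":0,"y":0.7,"z":0,"roll":0,"grip":1},{"x":0,"y":0,"z":0,"roll":0,"grip":1}]'|grep force:
```

```text
force: [-1.9, -1.2, -0.0]
grip_force: 1.0
```

```bash
python3 -m crank '[{"x":0,"y":0.7,"z":0,"roll":0,"grip":1},{"x":0,"y":0,"z":0,"roll":0,"grip":1}]'|grep force:
```

```text
force: [-4.7, -0.5, -0.6]
grip_force: 1.9
```

```bash
python3 -m crank '[{"x":0,"y":0.7,"z":0,"roll":0,"grip":1},{"x":0,"y":0,"z":0,"roll":0,"grip":1}]'|grep force:
```

```text
force: [-5.4, -0.4, -1.0]
grip_force: 2.5
```

Contact is clear: force has risen from 2 to 5.4 N and pad force is up too. I give one tiny nudge, back off, then raise.

```bash
python3 -m crank '[{"x":0,"y":0.3,"z":0,"roll":0,"grip":1},{"x":0,"y":0,"z":0,"roll":0,"grip":1}]'|grep force:; python3 -m crank '[{"x":0,"y":-1,"z":0,"roll":0,"grip":1},{"x":0,"y":-3,"z":0,"roll":0,"grip":1},{"x":0,"y":-15,"z":0,"roll":0,"grip":1},{"x":0,"y":-25,"z":-20,"roll":0,"grip":1},{"x":0,"y":-25,"z":-20,"roll":0,"grip":0.4},{"x":0,"y":0,"z":0,"roll":0,"grip":0.4}]'
python3 - <<'E'
from h import *
go([.544,-.3212,.15])
E
```

```text
force: [-6.4, -1.3, -0.8]
grip_force: 2.9
clock: 19.45
eef_pos: [0.6004, 0.0188, 0.4182]
eef_rot: [2.003, 2.414, 0.007]
force: [-0.4, -0.4, 0.3]
grip_width: 0.0174
grip_force: 0.0
grasp [0.6015 0.0188 0.255 ] case -0.0212 -0.0017 0.1795 roll -0.4 dmm [-322.8 -121.3  105. ] F [-0.4 -0.4  0.3] w 0.0174 t 19.45
```

```bash
python3 -m crank '[{"x":-30,"y":-12,"z":0,"roll":0,"grip":0.4},{"x":-35,"y":-13,"z":0,"roll":0,"grip":0.4},{"x":-35,"y":-13,"z":0,"roll":0,"grip":0.4},{"x":-35,"y":-13,"z":0,"roll":0,"grip":0.4},{"x":-35,"y":-13,"z":0,"roll":0,"grip":0.4},{"x":-35,"y":-13,"z":0,"roll":0,"grip":0.4},{"x":-35,"y":-13,"z":0,"roll":0,"grip":0.4},{"x":-35,"y":-13,"z":20,"roll":0,"grip":0.4},{"x":-28,"y":-10,"z":40,"roll":0,"grip":0.4},{"x":-20,"y":-8,"z":40,"roll":0,"grip":0.4},{"x":0,"y":0,"z":0,"roll":0,"grip":0.4},{"x":0,"y":0,"z":0,"roll":0,"grip":0.4}]'
python3 - <<'E'
from h import *
b=shot('top');a=shot('scene')
q=cv2.cvtColor(a['frame'],cv2.COLOR_RGB2HSV)
go([.544,-.3212,.048])
w=shot('wrist');print(proj(w,[.544,-.3212,.058]),proj(w,[.544,-.3212,0.]),w['frame'].shape)
cv2.imwrite('pics/w2.png',np.hstack([cv2.resize(w['frame'][100:,:,::-1],(400,229)),cv2.resize(b['frame'][100:260,180:460,::-1],(400,229))]))
E
```

```text
clock: 20.95
eef_pos: [0.5426, -0.3204, 0.3158]
eef_rot: [2.005, 2.417, 0.001]
force: [0.8, 0.3, 0.8]
grip_width: 0.0532
grip_force: 0.0
grasp [ 0.5433 -0.3205  0.1541] case -0.1431 -0.3236 0.0786 roll -0.3 dmm [ -0.8   0.6 106.1] F [-0.4  0.1  0.9] w 0.0524 t 21.05
[278.82175304 218.92144202] [278.43206597 201.623774  ] (420, 560, 3)
```

View pics/w2.png

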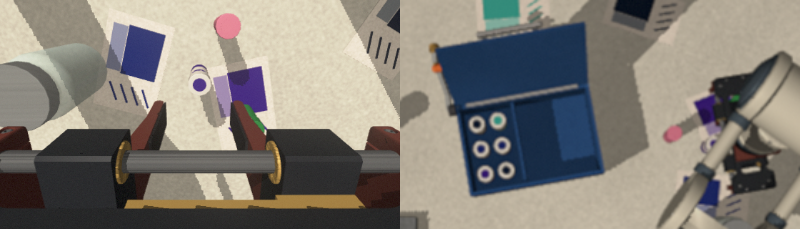

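The vial cap appears at wrist (279,219), exactly where predicted. The lid stays back at the bumper, and the compartment is open. I go down and grip.

```bash
python3 -m crank '[{"x":-0.8,"y":0.6,"z":40,"roll":0,"grip":0.4},{"x":0,"y":0,"z":40,"roll":0,"grip":0.4},{"x":0,"y":0,"z":20,"roll":0,"grip":0.4},{"x":0,"y":0,"z":6,"roll":0,"grip":0.4},{"x":0,"y":0,"z":0,"roll":0,"grip":1},{"x":0,"y":0,"z":0,"roll":0,"grip":1},{"x":0,"y":0,"z":0,"roll":0,"grip":1},{"x":0,"y":0,"z":0,"roll":0,"grip":1},{"x":0,"y":0,"z":0,"roll":0,"grip":1}]' 12
python3 -m crank '[{"x":0,"y":0,"z":-10,"roll":0,"grip":1},{"x":0,"y":0,"z":-30,"roll":0,"grip":1},{"x":0,"y":0,"z":-40,"roll":0,"grip":1},{"x":0,"y":0,"z":-40,"roll":0,"grip":1},{"x":0,"y":0,"z":0,"roll":0,"grip":1}]' | tail -3
python3 - <<'E'
from h import *
# cell corners from the view: check case centre via rim corner
C=H-[0,0,.0755]-.08*CX; cell=C-.0495*CY+[0,0,.006];print(cell)
go(cell+[0,0,.05])
E
```

```text
clock: 22.22
eef_pos: [0.543, -0.3218, 0.2102]
eef_rot: [2.004, 2.416, 0.001]
force: [0.3, -0.2, 5.8]
grip_width: 0.0278
grip_force: 12.0
force: [0.0, -0.4, -1.0]
grip_width: 0.028
grip_force: 12.0
[ 0.55291575 -0.03935622  0.006     ]
grasp [ 0.5438 -0.3224  0.1702] case -0.1429 -0.3256 0.0947 roll -0.4 dmm [276.1  62.9 114.2] F [ 0.  -0.4 -1. ] w 0.028 t 22.85
```

```bash
python3 -m crank '[{"x":25,"y":4,"z":0,"roll":0,"grip":1},{"x":35,"y":5,"z":0,"roll":0,"grip":1},{"x":40,"y":6,"z":0,"roll":0,"grip":1},{"x":40,"y":6,"z":0,"roll":0,"grip":1},{"x":40,"y":6,"z":0,"roll":0,"grip":1},{"x":40,"y":6,"z":0,"roll":0,"grip":1},{"x":35,"y":5,"z":0,"roll":0,"grip":1},{"x":21,"y":3,"z":0,"roll":0,"grip":1},{"x":0,"y":0,"z":0,"roll":0,"grip":1},{"x":0,"y":0,"z":30,"roll":0,"grip":1},{"x":0,"y":0,"z":30,"roll":0,"grip":1},{"x":0,"y":0,"z":25,"roll":0,"grip":1},{"x":0,"y":0,"z":18,"roll":0,"grip":1},{"x":0,"y":0,"z":7,"roll":0,"grip":1},{"x":0,"y":0,"z":0,"roll":0,"grip":1}]'
python3 - <<'E'
from h import *
go([ 0.5529-.022*.98,-.0394-.022*.19,.053])
E
```

```text
clock: 24.72
eef_pos: [0.532, -0.043, 0.2187]
eef_rot: [-2.006, -2.417, 0.0]
force: [-1.1, 0.7, -0.7]
grip_width: 0.0279
grip_force: 12.0
grasp [ 0.5319 -0.043   0.0554] case -0.1013 -0.0491 -0.0201 roll -0.4 dmm [-0.4 -0.7  2.4] F [-1.1  0.7 -0.7] w 0.0279 t 24.725
```

Lower the last 2 mm or so with force checks.

```bash
for i in 1; do python3 -m crank '[{"x":0,"y":0,"z":1,"roll":0,"grip":1},{"x":0,"y":0,"z":1,"roll":0,"grip":1},{"x":0,"y":0,"z":0.3,"roll":0,"grip":1},{"x":0,"y":0,"z":0,"roll":0,"grip":1}]'; done
```

```text
clock: 25.22
eef_pos: [0.532, -0.0427, 0.2166]
eef_rot: [2.006, 2.418, 0.0]
force: [-0.1, 0.3, -0.7]
grip_width: 0.0276
grip_force: 12.0
```

```bash
python3 -m crank '[{"x":0,"y":0,"z":0.5,"roll":0,"grip":1},{"x":0,"y":0,"z":0,"roll":0,"grip":1}]'|grep -E "pos|force"
```

```text
eef_pos: [0.532, -0.0427, 0.2162]
force: [-0.7, 0.2, 1.1]
grip_force: 12.0
```

```bash
python3 -m crank '[{"x":0,"y":0,"z":0.2,"roll":0,"grip":0.9},{"x":0,"y":0,"z":0,"roll":0,"grip":0.65},{"x":0,"y":0,"z":0,"roll":0,"grip":0.5},{"x":0,"y":0,"z":0,"roll":0,"grip":0.5},{"x":0,"y":0,"z":-10,"roll":0,"grip":0.5},{"x":0,"y":0,"z":-30,"roll":0,"grip":0.5},{"x":0,"y":0,"z":-40,"roll":0,"grip":0.5},{"x":-20,"y":-20,"z":-40,"roll":0,"grip":0.5},{"x":-50,"y":-20,"z":0,"roll":0,"grip":0.5},{"x":-50,"y":-20,"z":0,"roll":0,"grip":0.5},{"x":-50,"y":-20,"z":0,"roll":0,"grip":0.5},{"x":-50,"y":0,"z":0,"roll":0,"grip":0.5},{"x":-40,"y":0,"z":0,"roll":0,"grip":0.5},{"x":0,"y":0,"z":0,"roll":0,"grip":0.5},{"x":0,"y":0,"z":0,"roll":0,"grip":0.5}]'
python3 - <<'E'
from h import *
b=shot('top');a=shot('scene')
f=lambda c,x,y:cv2.resize(c['frame'][y:y+150,x:x+160,::-1],None,fx=2.5,fy=2.5,interpolation=2)
cv2.imwrite('pics/end.png',np.hstack([f(a,235,130),f(b,190,110)]))
E
```

```text
clock: 27.35
eef_pos: [0.5013, -0.3125, 0.3361]
eef_rot: [-2.006, -2.418, -0.001]
force: [0.1, 0.5, -0.4]
grip_width: 0.0438
grip_force: 0.0
```

View pics/end.png

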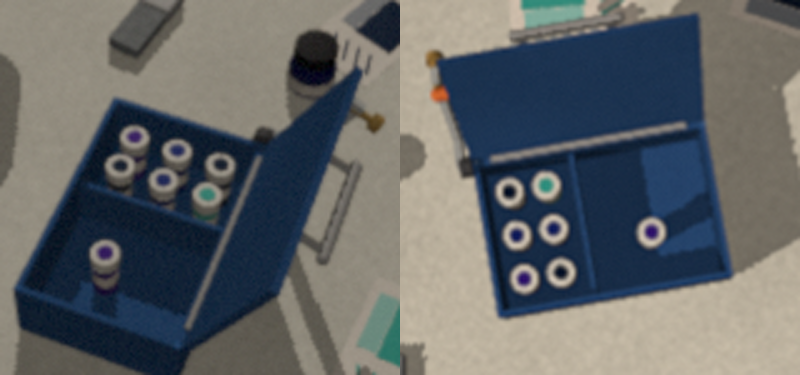

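The vial stands upright in the empty compartment at top crop (651,232). The lid is back at the bumper, and the stop's brass screw at (434,58) has not moved from its start position. I hand in.

```bash
python3 -c "
from rig import env
print(env.hand_in())"
```

```text
the job is handed in; nothing more can be done
None
```

The job is handed in, with no verdict returned: the lid was pressed lightly to the orange bumper (about 6 N at the fingertips) and left there, the stop arm did not visibly move, and the violet vial stands upright in the empty compartment.

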